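# Vent the leak-test pot and take out the welded part

## Task

The welded pipe stub inside the leak-test pot has finished its vacuum test. With the lid still seated, turn the vent tap on the lid fully open to let the air in, then lift the lid off and set it down flat, handle up, in the middle of the round rubber mat. Then take the pipe stub out of the pot and stand it upright on its flange near the middle of the square steel tray; let go of everything, drop nothing and leave the other things on the bench where they are.

Things in the scene. Friction and masses are not known exactly. Their poses are not given: they have to be found in the camera images.
- pot_rim (a point): grey steel leak-test pot fixed to the bench, round, open-topped: 160 mm outside, 150 mm inside diameter, 115 mm high, floor 6 mm thick. Point: centre of its mouth at the rim. Just under the rim two ledges on this frame's +y and -y sides stand in to 58 mm from the centre, and two lugs on +x and -x to 66 mm; below them it is clear
- lid_grip (a point): aluminium lid on the pot, 176 mm diameter, about 0.7 kg. Point: centre of its bridge handle's bar (104 mm long in x, 14 mm wide in y, 14 mm high), 57 mm above the lid's flat top, over its centre of mass; 50 mm free under the bar. Axes: the lid's, z up, x along the bar. Held down fast by vacuum until the vent tap is open; cannot turn on the pot
- lid_foot (a point): the same lid: centre of the underside of its skirt, 91 mm below the handle point; the skirt's foot is what rests on the mat. On the pot the skirt reaches 22 mm down over the outside, so the lid must rise straight up 25 mm or more. Axes as lid_grip
- vent_tap (a joint): quarter-turn vent tap lever on the lid: 0 rad = shut (starts 0 to 0.1), 1.57 = fully open at its stop; the vacuum goes only past about 1.2. Friction 0.1 N m, stays where left. Its upright axis is 55 mm from the lid's centre along the lid's +y. Shut, the lever points along the lid's +x; it opens counter-clockwise from above to point along +y, out over the rim
- tap_knob (a point): upright round finger post at the lever's end, 18 mm diameter, 65 mm from the tap's axis, from 10 to 44 mm above the lid's top. Point: on its axis, 28 mm above the lid's top (29 mm below the handle's centre). x points from the tap's axis to the post and turns with it
- stub_mid (a point): the tested part, standing in the pot under the lid: steel pipe stub 38 mm diameter welded upright on a round flange 70 mm diameter and 8 mm thick, 92 mm high in all, about 0.45 kg. Point: on its axis 50 mm above its underside, z up along the pipe
- mat_top (a point): round black rubber mat fixed on the bench, 220 mm diameter, 4 mm thick. Point: centre of its top face
- tray_in (a point): square dark steel tray fixed on the bench, 150 x 150 mm outside, walls 5 mm thick, rim 20 mm above the bench, its floor 5 mm. Point: centre of its inner floor
- can: bystander: plain grey can, 68 mm diameter, 100 mm high, standing; origin: on its underside, near its middle
- square: bystander: magnetic welding square, triangular, 100 x 100 x 20 mm, standing on edge; origin: on its underside, near its middle
- offcut: bystander: pipe offcut, 60 mm diameter, 60 mm high, standing; origin: on its underside, near its middle
- cup: bystander: metal cup, 64 mm diameter, 75 mm high; origin: on its underside, near its middle
- hammer: bystander: hammer lying on the bench, 260 mm long; origin: on its underside, near its middle
- brush: bystander: wire brush lying on the bench, 200 mm long; origin: on its underside, near its middle
- flatbar: bystander: flat steel bar, 200 x 50 x 12 mm, lying beyond the rest; origin: on its underside, near its middle
Mind the look-alikes: they are no part of the job. Leave any red look-alike of the part that bears pot_rim alone.

How it is judged:
By the outcome, as a careful person would: the job done as asked, in the order asked, and still so for the second after the job is handed in, with the robot touching nothing.
It also fails if it takes over 72 s, if anything falls off the work surface, if the arm or the gripper's body presses on something with over 40 N, if the wrist force passes 120 N, or if a joint passes its speed limit or range.

## Robot

A 7-joint arm with a two-finger parallel gripper is mounted at the origin on the work surface. World frame = base frame: x ahead of the robot, y to its left, z up, the work surface at z = 0. Lengths are in m, angles in rad, forces in N, time in s.
With the tool pointing down it reaches from about 0.4 to 0.85 m from the base axis. Payload 4.5 kg.
Tool frame: the origin (TCP) lies at the very end of the fingers, on their centre line; the grasp point (between the pads) lies 19 mm behind it (tcp_to_grasp is the z of the grasp point in the tool frame, in m); z points along the fingers, y is the line along which they close (so a half turn about z gives the same grasp; the last joint's range is limited). The gripper opens to 88 mm and grips with 3 to 60 N. Pads are 18 mm wide; open, the fingers measure 123 mm over their backs; the gripper's body (75 mm by 187 mm) begins 45 mm behind the grasp point.
Start: joints at [1.168, 0.689, -0.195, 1.565, 0.157, 0.902, -0.215], TCP at [0.264, -0.566, 0.239] pointing down, gripper open.
Joint ranges: [-3.01, 3.01], [-0.46, 2.08], [-1.47, 1.51], [0.13, 2.56], [-1, 4.14], [0.04, 2.09], [-2.66, 2.66]. Speed limits (rad/s): [2.57, 2.57, 3.14, 3.14, 3.14, 3.14, 3.14].

## Interface

Orientations are given as a unit quaternion [x, y, z, w].
In Python, from plant import * gives the robot as it stands. The module is installed in compiled form; this text tells all that it offers.
- The arm moves only by the shell command python3 -m jog 'ROWS' [OPENING] [FORCE]. ROWS is JSON, a list that holds one entry, the list of rows, each a list of 6 numbers: the shift along the tool's x, y, z in m, then the turn, a rotation vector about the tool's x, y, z in rad. In form: [[[dx, dy, dz, ax, ay, az], ...]]. A call has 1 to 12 rows; each row shifts and turns the commanded pose from where the row before left it, along the tool's axes as they then stand; what a row does not reach is not made up. A row lasts 1/8 s, in which the tool goes at most 62.5 mm and 10.7 degrees, less where a joint would pass 70% of its speed; a pose out of reach is approached as far as the arm can. A call with a gripper value outside its range is refused whole. OPENING is the finger opening in m, from 0 to 0.0881, set as the call begins (- or left out, the last holds). The fingers move at their own pace and stop on an object; FORCE is the grip in N (left out, the last holds). Time passes only in rows, so rows that do not move let the fingers close. It gives the time, the measured TCP pose, the force, the opening and the grip force at its end, in the units of the state.
- get_state(): the state, without advancing time (a new reading comes with each control period).
- snapshot(name): name is "scene" or "top" or "wrist"; returns a dict with "frame" (420x560x3 uint8, red, green, blue), "mtx" (3x3 intrinsics, pixels), "D" ([k1, k2, p1, p2, k3] as OpenCV has them; the pictures are not rectified), "xyz" and "orientation" of the camera in the world; the wrist camera has in their place "mount" (4x4, takes a point from camera to tool coordinates, whose origin is the TCP and whose axes are the flange's). Camera axes: x right, y down, z forward; pixel columns grow to the right and rows downward; lengths in m; the calibration is good to about 2 mm. A picture is of the moment at which its call begins: read the wrist's pose just before it. There is no depth.
- finish_job(): hands the job in; it is judged then, once.
The state is a dict: "clock": time; "q": joint angles; "qd": joint speeds; "joint_torque": joint torques, N m; "tool_pos": TCP position; "eef_rot": TCP orientation; "contact_force": force on the tool from outside, world axes, zero at the start; "moment": the same for the moment, N m; "opening": opening from 0.0 (shut) to 1.0 (fully open); "finger_force": force on a finger pad.
Only numpy, scipy, OpenCV 4.12 (cv2) and the standard library are available. Lean on these libraries where they do the work, as an engineer would, in place of code of your own. Each camera call takes 0.05 s, during which the arm holds its last target. There are 200 camera calls.

## Working session

There is one attempt and no reset: what is moved stays moved. The work goes in short steps, Python scripts to look and compute and a shell command to move; the robot and the scene stay as the last step left them, time stands still between calls to the robot, and variables do not carry over. Pictures are saved under pics/ and viewed, at most 10 in all, crops included, and the job is handed in when it is done.

```bash
mkdir -p pics
cat > h.py <<'E'
from plant import *
import numpy as np, cv2
from scipy.spatial.transform import Rotation as R
def cam(name):
    s=get_state(); d=snapshot(name)
    if 'mount' in d:
        T=np.eye(4);T[:3,:3]=R.from_quat(s['eef_rot']).as_matrix();T[:3,3]=s['tool_pos'];M=T@np.array(d['mount'])
    else:
        M=np.eye(4);o=np.array(d['orientation']);M[:3,:3]=R.from_quat(o).as_matrix() if o.size==4 else o;M[:3,3]=d['xyz']
    return d,M
def save(name,d,M,fn):
    cv2.imwrite('pics/'+fn+'.png',d['frame'][:,:,::-1]); np.savez('pics/'+fn+'.npz',K=d['mtx'],D=d['D'],M=M)
def ray(fn,uv,z):
    c=np.load('pics/'+fn+'.npz');p=cv2.undistortPoints(np.array(uv,float).reshape(-1,1,2),c['K'],c['D']).reshape(-1,2)
    r=np.c_[p,np.ones(len(p))]@c['M'][:3,:3].T;o=c['M'][:3,3]
    z=np.broadcast_to(z,len(p));return o+r*((z-o[2])/r[:,2])[:,None]
def proj(fn,P):
    c=np.load('pics/'+fn+'.npz');W=np.linalg.inv(c['M'])
    return cv2.projectPoints(np.array(P,float).reshape(-1,3),cv2.Rodrigues(W[:3,:3])[0],W[:3,3],c['K'],c['D'])[0].reshape(-1,2)
def crop(fn,x0,y0,x1,y1,k,out):
    im=cv2.imread('pics/'+fn+'.png')[y0:y1,x0:x1];cv2.imwrite('pics/'+out+'.png',cv2.resize(im,None,fx=k,fy=k,interpolation=cv2.INTER_CUBIC))
E
python3 - <<'E'
from h import *
for n in ('top','scene'):
    d,M=cam(n);save(n,d,M,n+'0');print(n,M.round(3).tolist())
d,M=cam('wrist');save('wrist',d,M,'wrist0');print(np.round(d['mount'],3).tolist());s=get_state();print(s)
E
```

```text
top [[0.003, -0.994, 0.106, 0.348], [-1.0, -0.003, -0.001, 0.02], [0.002, -0.106, -0.994, 1.74], [0.0, 0.0, 0.0, 1.0]]
scene [[-0.686, 0.636, -0.352, 0.886], [0.727, 0.599, -0.335, 0.367], [-0.002, -0.486, -0.874, 1.038], [0.0, 0.0, 0.0, 1.0]]
[[0.0, -0.966, -0.26, 0.066], [1.0, -0.0, 0.001, -0.0], [-0.001, -0.26, 0.966, -0.145], [0.0, 0.0, 0.0, 1.0]]
{'clock': 0.15, 'q': array([ 1.16782165,  0.68978764, -0.19456869,  1.56604877,  0.15730229,
        0.90249791, -0.2150861 ]), 'qd': array([-0.0001722 , -0.00212556,  0.00055868, -0.00346934, -0.00049442,
        0.00120436, -0.00038752]), 'joint_torque': array([-1.65390982e-03, -5.27859163e+01, -1.26864541e+00, -1.53584647e+01,
       -5.25238656e-02,  3.90381378e-03,  1.06162561e-04]), 'tool_pos': array([ 0.26418374, -0.56591897,  0.23811264]), 'eef_rot': array([ 9.76236447e-01,  2.16707048e-01, -1.81726440e-04, -6.49988754e-04]), 'contact_force': array([ 0.02375268, -0.30407766, -0.43907597]), 'moment': array([-0.03342045,  0.02242633,  0.00202322]), 'finger_force': 0.0, 'opening': 1.000372946182126}
```

View pics/top0.png

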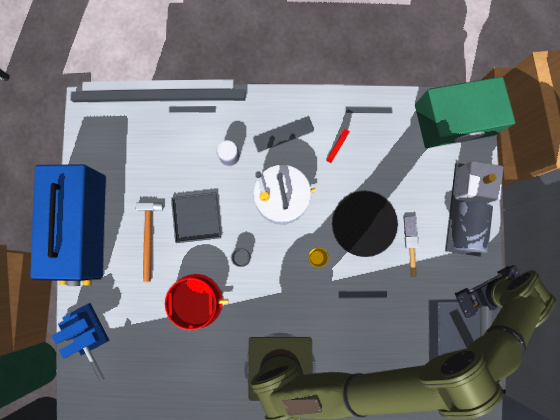

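View pics/scene0.png

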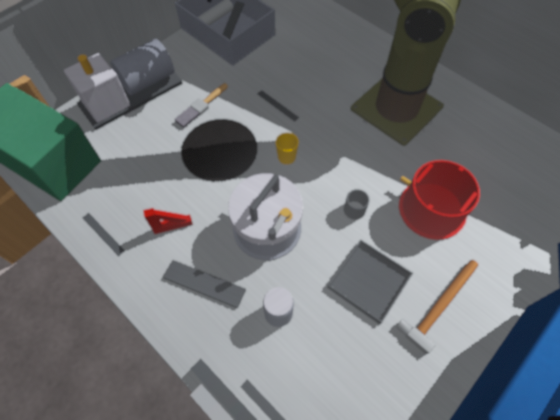

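Top picture: lidded grey pot at (282,193); the red pot at (194,302) is its look-alike (to be left alone). The mat is at (365,223), the tray at (197,215). Nothing else resembles the lid; the grey can at (228,152) and the offcut at (241,256) could pass for the stub, but the stub is under the lid. I'm checking the lid in one crop.

Run:
```python
from h import *
a=cv2.imread('pics/top0.png')[150:240,235:325];b=cv2.imread('pics/scene0.png')[165:265,215:315]
r=lambda i:cv2.resize(i,(400,400),interpolation=cv2.INTER_CUBIC)
cv2.imwrite('pics/c1.png',np.hstack([r(a),r(b)]))
print(ray('top0',[[282,193],[365,223],[197,215]],[.13,.004,.02]).round(3))
```

```text
[[ 0.558 -0.004  0.13 ]
 [ 0.476 -0.28   0.004]
 [ 0.499  0.272  0.02 ]]
```

View pics/c1.png

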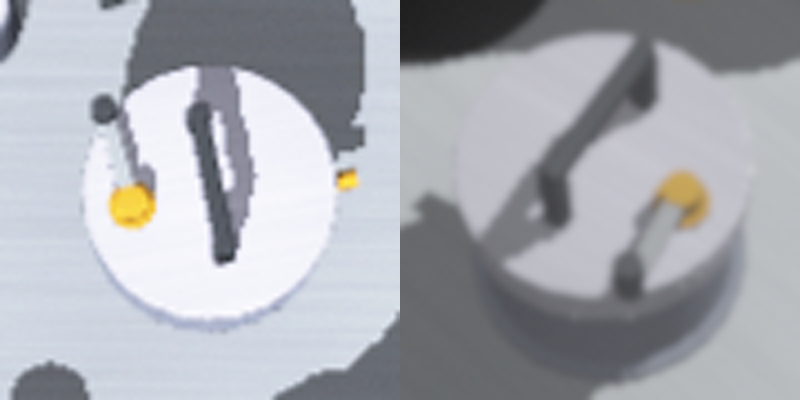

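Left crop: bar from (198,112) to (226,255), yellow tap axis (132,207), dark finger post (103,108). The lever points along +x with the tap shut, and this is the correct grey pot.

Run:
```python
from h import *
k=400/90
f=lambda x,y:[235+(x+.5)/k-.5,150+(y+.5)/k-.5]
P=ray('top0',[f(199,112),f(225,253),f(103,108),f(132,207),f(210,192)],[.191,.191,.171,.145,.127]);print(P.round(4))
g=lambda x,y:[215+(x-399.5)/4-.5,165+(y+.5)/4-.5]
Q=ray('scene0',[g(645,48),g(553,180),g(628,268),g(683,195)],[.191,.191,.171,.145]);print(Q.round(4))
for A in(P,Q):
  c=(A[0]+A[1])/2;d=A[0]-A[1];print(c,np.degrees(np.arctan2(d[1],d[0])))
  th=np.arctan2(d[1],d[0]);ax=c[:2]+.055*np.array([-np.sin(th),np.cos(th)]);e=A[2,:2]-ax;print(ax,np.degrees(np.arctan2(e[1],e[0])),np.hypot(*e))
s=get_state();m=R.from_quat(s['eef_rot']).as_matrix();print(m.round(3))
```

```text
[[ 0.6044  0.0052  0.191 ]
 [ 0.51   -0.0122  0.191 ]
 [ 0.6102  0.0698  0.171 ]
 [ 0.5462  0.0503  0.145 ]
 [ 0.5591 -0.0032  0.127 ]]
[[ 0.512  -0.0105  0.191 ]
 [ 0.6071  0.0115  0.191 ]
 [ 0.6106  0.0708  0.171 ]
 [ 0.5481  0.0529  0.145 ]]
[ 0.55719678 -0.00351754  0.191     ] 10.456998188169951
[0.54721441 0.05056899] 16.948160302245487 0.0658443114142656
[5.5957952e-01 4.8888323e-04 1.9100000e-01] -166.9389177119093
[ 0.57200895 -0.05308825] 72.68769857335423 0.1297848081807495
[[ 0.906  0.423 -0.001]
 [ 0.423 -0.906  0.001]
 [-0.    -0.001 -1.   ]]
```

```bash
python3 -m jog '[[[0.03,-0.022,0,0,0,0],[0.05,-0.037,0,0,0,0.01],[0.05,-0.037,0,0,0,0],[0.05,-0.037,0,0,0,0.0],[0.05,-0.037,0,0,0,0],[0.05,-0.037,0,0,0,0.0],[0.05,-0.037,0,0,0,0.0],[0.05,-0.037,0,0,0,0.0],[0.05,-0.037,0,0,0,0],[0.05,-0.037,0,0,0,0],[0.05,-0.037,0,0,0,0],[0.05,-0.037,0,0,0,0]]]' 0.04 20
python3 - <<'E'
from h import *
s=get_state();print(s['tool_pos'],s['q'].round(2),R.from_quat(s['eef_rot']).as_matrix().round(3)[:2,0])
E
```

```text
clock: 1.65
tool_pos: [0.6146, 0.0665, 0.2385]
eef_rot: [0.977, 0.212, -0.0, 0.0]
contact_force: [0.9, 0.3, -0.2]
opening: 0.452
finger_force: 0.0
[0.61456679 0.06651686 0.23854186] [-0.12  0.68 -0.11  1.59  0.09  0.88 -1.41] [0.91  0.414]
```

```bash
python3 -m jog '[[[-0.003,-0.005,0.01,0,0,0.07],[0,0,0,0,0,0.06],[0,0,0,0,0,0],[0,0,0,0,0,0]]]'
python3 - <<'E'
from h import *
d,M=cam('wrist');save('wrist',d,M,'w1');s=get_state();print(s['tool_pos'],R.from_quat(s['eef_rot']).as_matrix().round(3)[:2,0])
th=np.radians(11.5);c=np.array([.558,-.003]);u=np.array([np.cos(th),np.sin(th)])
print(proj('w1',[[.6105,.07,.171],[*(c+.052*u),.191],[*(c-.052*u),.191],[.547,.051,.145]]).round(0).tolist())
E
```

```text
clock: 2.15
tool_pos: [0.6091, 0.0679, 0.2287]
eef_rot: [0.989, 0.148, -0.0, 0.0]
contact_force: [0.3, 0.2, 0.4]
opening: 0.456
finger_force: 0.0
[0.60917092 0.06784346 0.22880657] [0.956 0.293]
[[282.0, 229.0], [395.0, 276.0], [365.0, 436.0], [282.0, 311.0]]
```

View pics/w1.png

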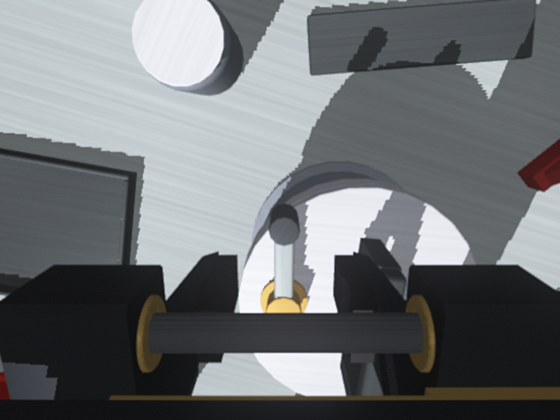

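The post top is at about (285,230), within 3 px of the predicted position, and the lever lies in line with the tool x axis. I'll descend and straddle it.

```bash
python3 -m jog '[[[0.002,-0.001,0.03,0,0,0],[0,0,0.03,0,0,0],[0,0,0.024,0,0,0],[0,0,0,0,0,0],[0,0,0,0,0,0]]]' 0.04
python3 -m jog '[[[0,0,0,0,0,0],[0,0,0,0,0,0],[0,0,0,0,0,0]]]' 0.015 5
```

```text
clock: 2.82
tool_pos: [0.6115, 0.0696, 0.1457]
eef_rot: [0.989, 0.148, 0.001, -0.0]
contact_force: [0.2, 0.5, 0.3]
opening: 0.451
finger_force: 0.0
clock: 3.2
tool_pos: [0.6112, 0.0696, 0.1454]
eef_rot: [0.989, 0.148, 0.001, 0.0]
contact_force: [-1.1, -0.2, 1.8]
opening: 0.199
finger_force: 5.0
```

```bash
python3 -m jog '[[[-0.00055,-0.0084,0,0,0,-0.13],[-0.00055,-0.0084,0,0,0,-0.13],[-0.00055,-0.0084,0,0,0,-0.13],[-0.00055,-0.0084,0,0,0,-0.13],[-0.00055,-0.0084,0,0,0,-0.13]]]'; python3 -m jog '[[[-0.00055,-0.0084,0,0,0,-0.13],[-0.00055,-0.0084,0,0,0,-0.13],[-0.00055,-0.0084,0,0,0,-0.13],[-0.00055,-0.0084,0,0,0,-0.13],[-0.00055,-0.0084,0,0,0,-0.13]]]';python3 -m jog '[[[-0.00055,-0.0084,0,0,0,-0.13],[0,0,0,0,0,0]]]'; python3 -c "
from h import *
print(get_state()['moment'])"
```

```text
clock: 3.82
tool_pos: [0.5876, 0.1035, 0.1454]
eef_rot: [0.889, 0.458, 0.001, 0.0]
contact_force: [1.1, 0.9, 0.9]
opening: 0.204
finger_force: 5.0
clock: 4.45
tool_pos: [0.5482, 0.1171, 0.1454]
eef_rot: [0.696, 0.718, 0.002, 0.0]
contact_force: [1.9, 1.8, 0.6]
opening: 0.199
finger_force: 5.0
clock: 4.7
tool_pos: [0.5385, 0.1163, 0.1453]
eef_rot: [0.65, 0.76, 0.001, -0.001]
contact_force: [-2.8, 3.7, 3.3]
opening: 0.199
finger_force: 5.0
[0.73348249 0.25166465 0.02822803]
```

```bash
python3 -m jog '[[[-0.0002,-0.0045,0,0,0,-0.07],[0,0,0,0,0,0]]]';python3 -m jog '[[[-0.0001,-0.003,0,0,0,-0.04],[0,0,0,0,0,0]]]'
```

```text
clock: 4.95
tool_pos: [0.5349, 0.1155, 0.1453]
eef_rot: [0.623, 0.782, 0.001, -0.0]
contact_force: [0.6, 4.6, 2.9]
opening: 0.204
finger_force: 5.0
clock: 5.2
tool_pos: [0.5323, 0.1143, 0.1452]
eef_rot: [0.608, 0.794, 0.001, 0.0]
contact_force: [1.1, 5.9, 2.6]
opening: 0.202
finger_force: 5.0
```

```bash
python3 -m jog '[[[-0.001,-0.003,0,0,0,0],[0,0,0,0,0,0]]]';python3 -m jog '[[[0,-0.003,0,0,0,0],[0,0,0,0,0,0]]]';python3 -m jog '[[[0,-0.003,0,0,0,0],[0,0,0,0,0,0]]]'
```

```text
clock: 5.45
tool_pos: [0.531, 0.1137, 0.1453]
eef_rot: [0.608, 0.794, 0.003, 0.001]
contact_force: [3.2, 7.3, 0.0]
opening: 0.203
finger_force: 5.0
clock: 5.7
tool_pos: [0.5288, 0.114, 0.1456]
eef_rot: [0.607, 0.794, 0.004, 0.001]
contact_force: [3.8, 9.6, -1.0]
opening: 0.203
finger_force: 5.0
clock: 5.95
tool_pos: [0.5278, 0.1138, 0.1459]
eef_rot: [0.607, 0.794, 0.006, 0.002]
contact_force: [8.3, 10.3, -2.3]
opening: 0.216
finger_force: 5.0
```

```bash
python3 -m jog '[[[0,0,0,0,0,0],[0,0,0,0,0,0],[0,0,-0.02,0,0,0],[0,0,-0.04,0,0,0],[0,0,-0.05,0,0,0],[-0.06,-0.001,0,0,0,0],[-0.061,-0.001,0,0,0,0],[0,0,0,0,0,0.164],[0,0,0,0,0,0.164],[0,0,0,0,0,0.164],[0,0,0,0,0,0.164]]]' 0.04
python3 -m jog '[[[0,0,0,0,0,0.164],[0,0,0,0,0,0.164],[0,0,0,0,0,0.164],[0,0,0,0,0,0.164],[0,0,0,0,0,0.164],[0,0,0,0,0,0.164],[0,0,0,0,0,0],[0,0,0,0,0,0]]]' 0.06
python3 - <<'E'
from h import *
d,M=cam('wrist');save('wrist',d,M,'w2');s=get_state();print(s['tool_pos'],R.from_quat(s['eef_rot']).as_matrix().round(3),s['q'].round(2))
d,M=cam('top');save('top',d,M,'t2')
a=cv2.resize(cv2.imread('pics/t2.png')[150:240,235:325],(420,420),interpolation=cv2.INTER_CUBIC)
b=cv2.resize(cv2.imread('pics/w2.png')[:,100:460],(360,420));cv2.imwrite('pics/c2.png',np.hstack([a,b]))
th=np.radians(11.5);c=np.array([.558,-.003]);u=np.array([np.cos(th),np.sin(th)])
print(proj('w2',[[*(c+.052*u),.191],[*(c-.052*u),.191]]).round(0).tolist())
E
```

```text
clock: 7.32
tool_pos: [0.5513, -0.0094, 0.254]
eef_rot: [0.833, 0.553, -0.002, -0.0]
contact_force: [-0.8, 0.5, -1.2]
opening: 0.456
finger_force: 0.0
clock: 8.32
tool_pos: [0.5522, -0.0082, 0.2544]
eef_rot: [0.995, 0.099, -0.001, 0.0]
contact_force: [-0.1, 0.2, -0.0]
opening: 0.677
finger_force: 0.0
[ 0.55235105 -0.00807385  0.25448948] [[ 0.98   0.197 -0.001]
 [ 0.197 -0.98  -0.   ]
 [-0.001  0.    -1.   ]] [-0.    0.57 -0.11  1.77  0.08  0.81 -1.52]
[[277.0, 125.0], [279.0, 300.0]]
```

View pics/c2.png

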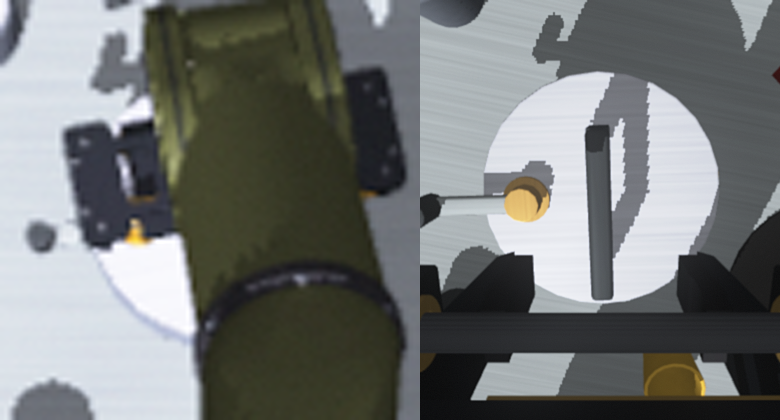

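Right half: the lever is turned fully out over the rim (post at about (430,208), perpendicular to the bar). The bar runs from (597,128) to (601,298), matching the prediction. Next is the grasp.

```bash
python3 -m jog '[[[0.0065,-0.004,0.03,0,0,0],[0,0,0.04,0,0,0],[0,0,0.02,0,0,-0.008],[0,0,0,0,0,0],[0,0,0,0,0,0]]]' 0.06
python3 -m jog '[[[0,0,0,0,0,0],[0,0,0,0,0,0],[0,0,0,0,0,0],[0,0,0,0,0,0],[0,0,0,0,0,0]]]' 0.005 40
python3 -c "
from h import *
print(get_state()['moment'])"
```

```text
clock: 9.05
tool_pos: [0.5591, -0.0025, 0.1655]
eef_rot: [0.995, 0.102, 0.001, 0.0]
contact_force: [-0.8, -0.3, 0.9]
opening: 0.677
finger_force: 0.0
clock: 9.68
tool_pos: [0.5586, -0.0032, 0.1648]
eef_rot: [0.995, 0.102, 0.0, 0.001]
contact_force: [-1.0, 0.5, 0.6]
opening: 0.153
finger_force: 40.0
[0.01873897 0.06054501 0.06571389]
```

```bash
python3 -m jog '[[[0,0,-0.005,0,0,0],[0,0,-0.01,0,0,0],[0,0,-0.01,0,0,0],[0,0,0,0,0,0]]]'; python3 -m jog '[[[0,0,-0.02,0,0,0],[0,0,-0.03,0,0,0],[0,0,-0.03,0,0,0],[0,0,-0.03,0,0,0],[0,0,0,0,0,0]]]'
```

```text
clock: 10.18
tool_pos: [0.5591, -0.0023, 0.1907]
eef_rot: [0.995, 0.102, 0.001, 0.0]
contact_force: [0.2, 0.3, -7.2]
opening: 0.152
finger_force: 40.0
clock: 10.8
tool_pos: [0.5598, -0.0023, 0.3015]
eef_rot: [0.995, 0.102, 0.003, 0.0]
contact_force: [1.2, -0.1, -7.3]
opening: 0.151
finger_force: 40.0
```

Run:
```python
from h import *
s=get_state();print(s['tool_pos'],R.from_quat(s['eef_rot']).as_matrix().round(3),s['moment'])
im=cv2.imread('pics/top0.png');m=(im.max(2)<45).astype(np.uint8);m[:, :320]=0;m[:,405:]=0;m[:180]=0;m[262:]=0
n,l,st,ce=cv2.connectedComponentsWithStats(m);i=1+st[1:,4].argmax();print(st[i],ce[i])
c,_=cv2.findContours((l==i).astype(np.uint8),0,1);e=cv2.fitEllipse(cv2.convexHull(c[0]));print(e,ray('top0',[e[0]],.004))
d,M=cam('top');save('top',d,M,'t3')
# tray edges for later
crop('top0',160,175,240,255,7,'c3')
```

```text
[ 0.55984604 -0.00226153  0.30151866] [[ 0.979  0.203  0.005]
 [ 0.203 -0.979  0.   ]
 [ 0.005  0.001 -1.   ]] [-0.01105979 -0.26226383 -0.05254084]
[ 332  191   65   65 3280] [364.40823171 223.31280488]
((364.3923645019531, 223.31515502929688), (64.32164764404297, 64.61893463134766), 7.731346130371094) [[ 0.47487168 -0.27753154  0.004     ]]
```

View pics/c3.png

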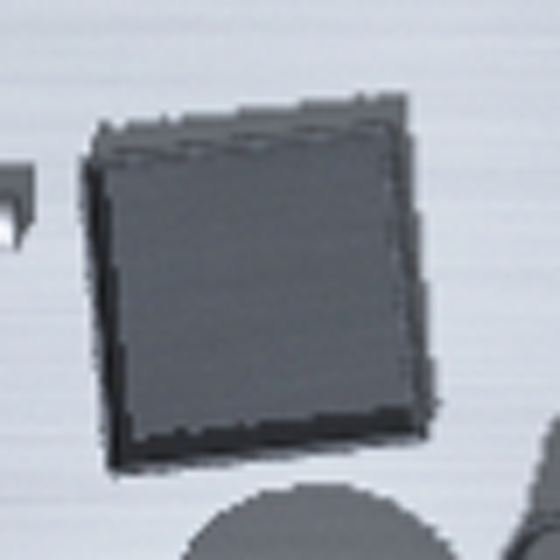

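```bash
python3 -m jog '[[[-0.006,0.011,0,0,0,0],[-0.012,0.022,0,0,0,0],[-0.016,0.029,0,0,0,0],[-0.018,0.032,0,0,0,0],[-0.018,0.032,0,0,0,0],[-0.018,0.032,0,0,0,0],[-0.018,0.032,0,0,0,0],[-0.016,0.029,0,0,0,0],[-0.0114,0.0229,0,0,0,0],[-0.006,0.012,0,0,0,0],[0,0,0,0,0,0],[0,0,0,0,0,0]]]'
python3 - <<'E'
from h import *
s=get_state();print(s['tool_pos'],R.from_quat(s['eef_rot']).as_matrix().round(3),s['moment'])
d,M=cam('wrist');save('wrist',d,M,'w3')
d,M=cam('scene');save('scene',d,M,'s3')
a=cv2.imread('pics/w3.png');b=cv2.imread('pics/s3.png')
cv2.imwrite('pics/c4.png',np.hstack([cv2.resize(a,(400,300)),cv2.resize(b,(400,300))]))
E
```

```text
clock: 12.35
tool_pos: [0.474, -0.2777, 0.2994]
eef_rot: [0.995, 0.103, -0.0, -0.001]
contact_force: [-0.1, -0.0, -6.0]
opening: 0.151
finger_force: 40.0
[ 0.47399419 -0.27768756  0.29936142] [[ 0.979  0.205 -0.   ]
 [ 0.205 -0.979  0.002]
 [ 0.    -0.002 -1.   ]] [ 0.05792506 -0.07601161 -0.00376093]
```

View pics/c4.png

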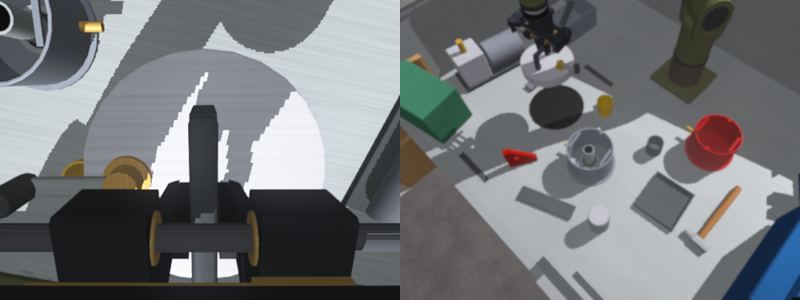

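Left: the lid hangs level from the bar at (203,160). Right: the lid is over the mat, and the stub is visible in the pot at (588,155). Now lowering.

```bash
python3 -m jog '[[[0,0,0.015,0,0,0],[0,0,0.03,0,0,0],[0,0,0.035,0,0,0],[0,0,0.035,0,0,0],[0,0,0.035,0,0,0],[0,0,0.03,0,0,0],[0,0,0.02,0,0,0],[0,0,0.01,0,0,0],[0,0,0,0,0,0]]]'; python3 -m jog '[[[0,0,0.005,0,0,0],[0,0,0.004,0,0,0],[0,0,0,0,0,0],[0,0,0,0,0,0]]]'
```

```text
clock: 13.58
tool_pos: [0.474, -0.2789, 0.0896]
eef_rot: [0.995, 0.103, -0.0, -0.0]
contact_force: [-0.7, -0.6, -6.4]
opening: 0.152
finger_force: 40.0
clock: 14.08
tool_pos: [0.4737, -0.2795, 0.0809]
eef_rot: [0.995, 0.102, 0.0, 0.0]
contact_force: [0.4, 0.2, -6.3]
opening: 0.152
finger_force: 40.0
```

```bash
python3 -m jog '[[[0,0,0.003,0,0,0],[0,0,0,0,0,0],[0,0,0,0,0,0]]]'; python3 -m jog '[[[0,0,0.002,0,0,0],[0,0,0,0,0,0],[0,0,0,0,0,0]]]'
```

```text
clock: 14.45
tool_pos: [0.4736, -0.2794, 0.0777]
eef_rot: [0.995, 0.102, -0.0, 0.0]
contact_force: [-0.4, 0.7, -5.7]
opening: 0.146
finger_force: 40.0
clock: 14.82
tool_pos: [0.4739, -0.2796, 0.0758]
eef_rot: [0.995, 0.102, 0.0, 0.0]
contact_force: [0.8, -0.7, -4.6]
opening: 0.151
finger_force: 39.9
```

```bash
python3 -m jog '[[[0,0,0.0015,0,0,0],[0,0,0,0,0,0],[0,0,0,0,0,0]]]'; python3 -m jog '[[[0,0,0.001,0,0,0],[0,0,0,0,0,0],[0,0,0,0,0,0]]]'
```

```text
clock: 15.2
tool_pos: [0.4739, -0.2796, 0.0757]
eef_rot: [0.995, 0.102, 0.001, 0.0]
contact_force: [-2.5, 0.7, 7.6]
opening: 0.15
finger_force: 39.9
clock: 15.58
tool_pos: [0.4739, -0.2796, 0.0757]
eef_rot: [0.995, 0.102, 0.001, 0.001]
contact_force: [-2.8, 1.9, 16.8]
opening: 0.15
finger_force: 39.9
```

```bash
python3 -m jog '[[[0,0,0,0,0,0],[0,0,0,0,0,0],[0,0,0,0,0,0],[0,0,-0.01,0,0,0],[0,0,-0.03,0,0,0],[0,0,-0.05,0,0,0],[0,0,-0.05,0,0,0],[0,0,-0.045,0,0,0],[0,0,0,0,0,0]]]' 0.05
python3 -m jog '[[[0.006,-0.011,-0.02,0,0,0],[0.012,-0.022,-0.02,0,0,0],[0.016,-0.029,0,0,0,0],[0.018,-0.032,0,0,0,0],[0.018,-0.032,0,0,0,0],[0.018,-0.032,0,0,0,0],[0.018,-0.032,0,0,0,0],[0.016,-0.029,0,0,0,0],[0.011,-0.023,0,0,0,0],[0.006,-0.012,0,0,0,0],[0,0,0,0,0,0],[0,0,0,0,0,0]]]' 0.066
python3 - <<'E'
from h import *
d,M=cam('wrist');save('wrist',d,M,'w4');s=get_state();print(s['tool_pos'],R.from_quat(s['eef_rot']).as_matrix().round(3),s['q'].round(2))
d,M=cam('top');save('top',d,M,'t4')
a=cv2.resize(cv2.imread('pics/w4.png'),(560,420));b=cv2.resize(cv2.imread('pics/t4.png')[180:270,320:410],(240,240));b=cv2.copyMakeBorder(b,0,180,0,0,0)
cv2.imwrite('pics/c5.png',np.hstack([a,b]))
E
```

```text
clock: 16.7
tool_pos: [0.4756, -0.2804, 0.2622]
eef_rot: [0.995, 0.102, 0.004, 0.002]
contact_force: [-0.5, 0.3, -0.6]
opening: 0.566
finger_force: 0.0
clock: 18.2
tool_pos: [0.5576, -0.0041, 0.2979]
eef_rot: [0.995, 0.101, -0.0, 0.001]
contact_force: [0.3, -1.2, 0.2]
opening: 0.751
finger_force: 0.0
[ 0.55767143 -0.00410841  0.29805549] [[ 0.98   0.201 -0.001]
 [ 0.201 -0.98  -0.001]
 [-0.001  0.001 -1.   ]] [-0.    0.53 -0.12  1.7   0.07  0.92 -1.52]
```

View pics/c5.png

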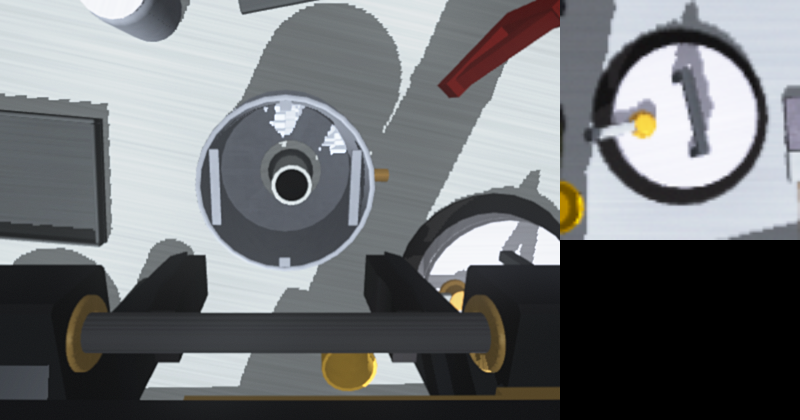

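Left: the stub's top ring is centred at (291,185) inside the pot, whose rim is centred at (286,182), with ledges left and right. Right: the lid sits centred on the mat, with black visible all round.

Run:
```python
from h import *
P=ray('w4',[[291,185],[286,182]],[.098,.115]);print(P)
s=get_state();m=R.from_quat(s['eef_rot']).as_matrix()
for p in P:print((m.T@(p-s['tool_pos'])).round(4))
print(m.T@(P[0]-P[1]))
```

```text
[[ 0.55805928 -0.00982226  0.098     ]
 [ 0.56297318 -0.00401284  0.115     ]]
[-0.0008  0.0056  0.2002]
[0.0052 0.0009 0.1832]
[-0.00597482  0.00468781  0.01700652]
```

```bash
python3 -m jog '[[[-0.002,0.0055,0.02,0,0,0],[0,0,0.04,0,0,0],[0,0,0.04,0,0,0],[0,0,0.04,0,0,0],[0,0,0.03,0,0,0],[0,0,0.01,0,0,0],[0,0,0,0,0,0],[0,0,0,0,0,0]]]' 0.06
python3 -m jog '[[[0,0,0.015,0,0,0],[0,0,0.015,0,0,0],[0,0,0.015,0,0,0],[0,0,0.011,0,0,0],[0,0,0,0,0,0]]]'
```

```text
clock: 19.3
tool_pos: [0.5582, -0.0084, 0.1195]
eef_rot: [0.995, 0.102, 0.001, 0.0]
contact_force: [1.5, 0.3, 0.1]
opening: 0.679
finger_force: 0.0
clock: 19.92
tool_pos: [0.5564, -0.0082, 0.061]
eef_rot: [0.995, 0.102, -0.001, -0.0]
contact_force: [0.6, -0.7, -0.6]
opening: 0.677
finger_force: 0.0
```

```bash
python3 -m jog '[[[0,0,0,0,0,0],[0,0,0,0,0,0],[0,0,0,0,0,0],[0,0,0,0,0,0]]]' 0.02 10
python3 -m jog '[[[0,0,0,0,0,0],[0,0,0,0,0,0],[0,0,-0.005,0,0,0],[0,0,-0.01,0,0,0],[0,0,-0.02,0,0,0],[0,0,0,0,0,0]]]' 0.02 40
```

```text
clock: 20.42
tool_pos: [0.5578, -0.0093, 0.0628]
eef_rot: [0.995, 0.102, 0.001, 0.001]
contact_force: [0.4, -3.2, 4.3]
opening: 0.428
finger_force: 10.0
clock: 21.18
tool_pos: [0.5579, -0.0074, 0.0983]
eef_rot: [0.995, 0.103, 0.001, -0.0]
contact_force: [0.4, 0.5, -5.5]
opening: 0.424
finger_force: 40.0
```

```bash
python3 -m jog '[[[0,0,-0.03,0,0,0],[0,0,-0.04,0,0,0],[0,0,-0.04,0,0,0],[0,0,-0.03,0,0,0],[0,0,-0.01,0,0,0]]]'
python3 -m jog '[[[-0.003,-0.013,0,0,0,0],[-0.006,-0.024,0,0,0,0],[-0.008,-0.034,0,0,0,0],[-0.0085,-0.036,0,0,0,0],[-0.0085,-0.036,0,0,0,0],[-0.0085,-0.036,0,0,0,0],[-0.008,-0.036,0,0,0,0],[-0.007,-0.033,0,0,0,0],[-0.006,-0.026,0,0,0,0],[-0.003,-0.0145,0,0,0,0],[0,0,0,0,0,0],[0,0,0,0,0,0]]]'
python3 - <<'E'
from h import *
d,M=cam('wrist');save('wrist',d,M,'w5');s=get_state();print(s['tool_pos'],R.from_quat(s['eef_rot']).as_matrix().round(3),proj('w5',[[.493,.273,.005]]))
E
```

```text
clock: 21.8
tool_pos: [0.5575, -0.0078, 0.2481]
eef_rot: [0.995, 0.102, 0.001, -0.0]
contact_force: [-0.3, 0.7, -5.1]
opening: 0.421
finger_force: 40.0
clock: 23.3
tool_pos: [0.4337, 0.2592, 0.2468]
eef_rot: [0.995, 0.101, -0.0, 0.001]
contact_force: [0.1, -0.4, -4.0]
opening: 0.417
finger_force: 40.0
[0.43393918 0.25910096 0.24691396] [[ 0.98   0.201 -0.   ]
 [ 0.201 -0.98  -0.001]
 [-0.     0.001 -1.   ]] [[283.07611537 115.91411464]]
```

View pics/w5.png

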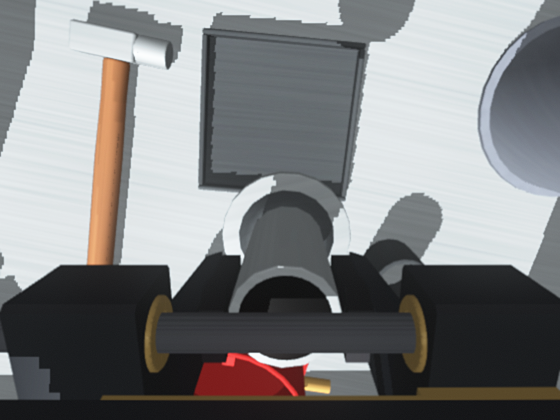

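The tray floor spans about (208..355, 35..190), centred near (281,113), in line with my estimate of (283,116). The tool is 6 cm short of it in tool x, so I'll correct that and lower the stub.

```bash
python3 -m jog '[[[0.01,0,0,0,0,0],[0.02,-0.002,0,0,0,0],[0.02,0,0,0,0,0],[0.012,0,0,0,0,0],[0,0,0,0,0,0],[0,0,0.03,0,0,0],[0,0,0.04,0,0,0],[0,0,0.04,0,0,0],[0,0,0.03,0,0,0],[0,0,0.02,0,0,0],[0,0,0.01,0,0,0],[0,0,0,0,0,0]]]'
python3 -m jog '[[[0,0,0.007,0,0,0],[0,0,0,0,0,0],[0,0,0.003,0,0,0],[0,0,0,0,0,0],[0,0,0,0,0,0]]]'
```

```text
clock: 24.85
tool_pos: [0.4933, 0.2753, 0.077]
eef_rot: [0.995, 0.102, -0.0, 0.0]
contact_force: [0.1, 0.0, -4.9]
opening: 0.421
finger_force: 40.0
clock: 25.48
tool_pos: [0.4938, 0.2753, 0.0673]
eef_rot: [0.995, 0.102, 0.0, 0.0]
contact_force: [-0.4, -0.6, -5.9]
opening: 0.419
finger_force: 40.0
```

```bash
python3 -m jog '[[[0,0,0.003,0,0,0],[0,0,0,0,0,0],[0,0,0.0015,0,0,0],[0,0,0,0,0,0],[0,0,0,0,0,0]]]';python3 -m jog '[[[0,0,0.0015,0,0,0],[0,0,0,0,0,0],[0,0,0,0,0,0]]]'
```

```text
clock: 26.1
tool_pos: [0.4937, 0.2753, 0.0627]
eef_rot: [0.995, 0.102, 0.0, 0.0]
contact_force: [-0.1, 0.0, -5.9]
opening: 0.421
finger_force: 40.0
clock: 26.48
tool_pos: [0.4939, 0.2753, 0.0617]
eef_rot: [0.995, 0.102, 0.0, -0.0]
contact_force: [-1.5, -1.3, 3.7]
opening: 0.418
finger_force: 40.0
```

Contact with the tray floor. I'll release, rise and check.

```bash
python3 -m jog '[[[0,0,0,0,0,0],[0,0,0,0,0,0],[0,0,0,0,0,0],[0,0,0,0,0,0],[0,0,-0.01,0,0,0],[0,0,-0.03,0,0,0],[0,0,-0.04,0,0,0],[0,0,-0.05,0,0,0],[0,0,-0.05,0,0,0],[-0.03,0,0,0,0,0],[-0.04,0,0,0,0,0],[0,0,0,0,0,0]]]' 0.06
python3 - <<'E'
from h import *
d,M=cam('wrist');save('wrist',d,M,'w6');d,M=cam('top');save('top',d,M,'t6')
cv2.imwrite('pics/c6.png',np.hstack([cv2.resize(cv2.imread('pics/'+n+'.png'),(400,300)) for n in('w6','t6')]))
E
```

```text
clock: 27.98
tool_pos: [0.4222, 0.2603, 0.2419]
eef_rot: [0.995, 0.103, -0.001, 0.0]
contact_force: [0.8, 0.3, -0.1]
opening: 0.684
finger_force: 0.0
```

View pics/c6.png

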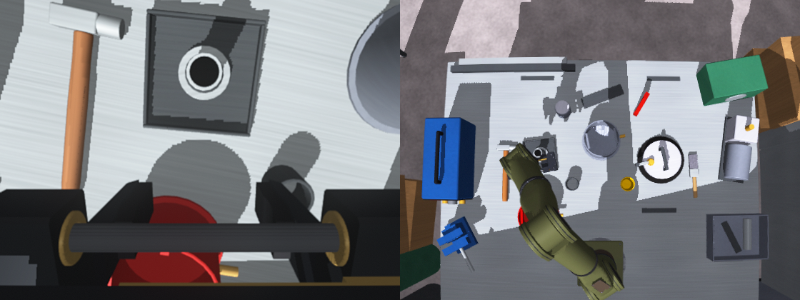

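The stub stands upright near the tray's centre at (204,70), the lid is flat on the mat at (660,158), and the other things are unmoved.

```bash
python3 -c "
from plant import *
print(finish_job())"
```

```text
the job is handed in; nothing more can be done
None
```

I handed the job in at about 28 s: the vent tap was turned to its stop before the lid was lifted, the lid is flat and handle up in the middle of the mat, and the stub stands upright near the middle of the tray; the last pictures show the gripper clear and the other things where they were.

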